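# Open the flip-top waste canister

### The arm

A 6-joint arm with a two-finger parallel gripper is mounted at the origin on a cart in front of the work surface, level with it; the furniture and walls round the work are solid. World frame = base frame: x ahead of the robot, y to its left, z up, the work surface at z = 0. Lengths are in mm, angles in rad, forces in N, time in s.
With the tool pointing down it reaches from about 350 to 775 mm from the base axis. Payload 7.3 kg.
Tool frame: the origin (TCP) lies on the front face of the gripper's body, between the roots of the fingers; the fingertips stand 66 mm ahead of it and the grasp point (between the pads) lies 47 mm ahead of it (bot.tip_extent is the distance from the TCP to the fingertips, in mm); z points along the fingers, y is the line along which they close (so a half turn about z gives the same grasp; the last joint's range is limited). The gripper opens to 92 mm and grips with 3 to 60 N. Pads are 19 mm wide; open, the fingers measure 130 mm over their backs; the gripper's body (75 mm by 190 mm) begins 47 mm behind the grasp point.
Start: joints at [1.076, 0.342, 1.524, -0, 1.275, -0.146], TCP at [179.413, 493.406, 292.241] pointing down, gripper open.
Joint ranges: [-2.53, 2.53], [-0.77, 2.02], [0.04, 2.7], [-1, 4.14], [0.28, 2.66], [-3.11, 3.11]. Speed limits (rad/s): [2.57, 2.57, 3.14, 3.14, 3.14, 3.14].

### API

Orientations are given as [roll, pitch, yaw] about the fixed x, y, z axes, in that order (R = Rz(yaw) Ry(pitch) Rx(roll)).
In Python, from plant import readout, viewer, order, bot gives the robot as it stands.
- The arm moves only by the shell command python3 -m creep 'ROWS'. ROWS is text: rows parted by semicolons, each of 7 numbers parted by spaces: the shift along the world's x, y, z in m, then the turn, a rotation vector about the world's x, y, z in rad, then the opening in per cent of the stroke, from 0 (shut) to 100 (fully open). A call has 1 to 8 rows; each row shifts and turns the commanded pose from where the row before left it; what a row does not reach is not made up. A row lasts 1/12 s, in which the tool goes at most 41.7 mm and 7.16 degrees, less where a joint would pass 70% of its speed; a pose out of reach is approached as far as the arm can. A call is refused whole if a number of a shift passes 0.0417 or a number of a turn 0.125, either way. A call with a gripper value outside its range is refused whole. The fingers move at their own pace and stop on an object; the grip force is fixed at half the most. Time passes only in rows, so rows that do not move let the fingers close. It gives the time, the measured TCP pose, the force, the opening and the grip force at its end, in the units of the state.
- readout.get_obs(): the state, without advancing time (a new reading comes with each control period).
- viewer.capture(name): name is "side" or "top"; returns the picture (480x640x3 uint8, red, green, blue); there is no depth.
- viewer.camera_info(name): a dict with "fx", "fy", "cx", "cy" (pixels), "D" ([k1, k2, p1, p2, k3] as OpenCV has them; the pictures are not rectified), "origin" and "rotation" of the camera in the world. Camera axes: x right, y up, looking along -z (the intrinsics and any distortion apply to the point x, -y, -z); pixel columns grow to the right and rows downward; lengths in mm; the calibration is good to about 2 mm. A picture is of the moment at which its call begins. camera_info takes no time and is no camera call.
- order.close_job(): hands the job in; it is judged then, once.
The state is a dict: "time": time; "joint_positions": joint angles; "dq": joint speeds; "tau": joint torques, N m; "tool_pos": TCP position; "tcp_rot": TCP orientation; "contact_force": force on the tool from outside, world axes, zero at the start; "moment": the same for the moment, N m; "grip_width": finger opening in mm; "finger_force": force on a finger pad.
Only numpy, scipy, OpenCV 4.12 (cv2) and the standard library are available. Lean on these libraries where they do the work, as an engineer would, in place of code of your own. Each camera call takes 0.05 s, during which the arm holds its last target. There are 200 camera calls.

### The job

Open the white waste canister so that it can be filled: flip its yellow flap up and back past upright so that it stays open, then unscrew the red cap beneath it anticlockwise, feeling for where the thread lets go, and lift it off there without forcing it. Set the cap down gently, right way up and wholly on the round blue mat, let go, and leave the funnel, the beaker and the fuse box undisturbed.

Things in the scene. Friction and masses are not known exactly. Their poses are not given: they have to be found in the camera images.
- canister: white plastic waste canister, 140 x 120 mm, 85 mm high, on a dark steel foot plate (160 x 132 x 6 mm) bolted to the worktop: it cannot move. Origin: centre of its underside, straight below the axis of neck and cap; z up. The flap is hinged at its +x side; the flap's tab points to its -x side
- flap (a joint): angle of the yellow flap in rad: 0 shut (flat over the cap), 1.57 upright, 2.4 at its stop leaning far back. Stiff hinge (about 0.08 N m of friction): it stays where it is left
- flap_hinge (a point): point on the flap's hinge axis, midway across: in the canister's frame 62 mm toward +x and 97 mm up. The axis is the canister's y axis; the opening flap turns by the right-hand rule about +y. The steel hinge cheeks reach up to 104 mm above the worktop
- flap_tab (a point): middle of the finger tab at the flap's free edge; shut, it is 110 mm from the hinge axis toward the canister's -x and 28 mm above it (125 mm above the worktop). Tab: 18 mm wide (y), 8 mm thick, sticks out 24 mm, pinched by its sides from above; 36 mm free beneath it. The flap plate is 64 mm wide, 4 mm thick, 4 mm above the cap
- neck_top (a point): centre of the top of the upright neck under the cap, 110 mm above the worktop. Round it runs a hidden interrupted thread (three lugs); a rubber seal in it pushes the cap up with about 6 N. How far the cap was screwed on varies unseen: the thread lets go somewhere after a turn of 0.6 to 1.35 rad and stays free for only 0.2 rad; turned further the cap is caught again (no stop)
- cap: red ribbed screw cap, 54 mm across, 28 mm high, 60 g, loose. Origin: centre of its underside (about 89 mm above the worktop on the neck), z up. Unscrews anticlockwise seen from above at 0.05 to 0.2 N m, rising under 1 mm. Where it is free it lifts straight off (25 mm clears the neck); elsewhere the thread holds it rigidly within 1 mm, and a pull, push or twist over about 25 N damages it
- mat: round blue silicone mat, 130 mm across, 3 mm thick, fixed to the worktop. Origin: centre of its underside
- funnel: white laboratory funnel standing on its wide rim, 70 mm across, 60 mm high, loose bystander. Origin: centre of its underside
- beaker: small clear beaker, 50 mm across, 59 mm high, loose bystander. Origin: centre of its underside
- fuse_box: small white and blue fuse carton, 36 x 62 x 22 mm, loose bystander. Origin: centre of its underside
Not all that is in view belongs to the job. There is more than one size of the mat; the one meant has the size given above.

How it is judged:
By the outcome, as a careful person would: the job done as asked, in the order asked, and still so for the second after the job is handed in, with the robot touching nothing.
It also fails if it takes over 72 s, if anything falls off the work surface, if the arm or the gripper's body presses on something with over 40 N, if the wrist force passes 120 N, or if a joint passes its speed limit or range.

## Working session

There is one attempt and no reset: what is moved stays moved. The work goes in short steps, Python scripts to look and compute and a shell command to move; the robot and the scene stay as the last step left them, time stands still between calls to the robot, and variables do not carry over. Pictures are saved under pics/ and viewed, at most 10 in all, crops included, and the job is handed in when it is done.

```bash
ls; mkdir -p pics
python3 - <<'E'
from plant import readout, viewer
import cv2
for n in("side","top"):
    cv2.imwrite(f"pics/{n}0.png",viewer.capture(n)[:,:,::-1]); print(viewer.camera_info(n))
print(readout.get_obs())
E
```

```text
pics
{'fx': 510.92412258088507, 'fy': 510.92412258088507, 'cx': 308.22089977129326, 'cy': 246.91545314161462, 'D': array([-0.14224736,  0.        ,  0.        ,  0.        ,  0.        ]), 'origin': array([ 329.22626976, -839.68211716,  491.37223549]), 'rotation': array([ 1.15171007, -0.00303529, -0.20786426])}
{'fx': 604.9763137742042, 'fy': 604.9763137742042, 'cx': 315.6336728227613, 'cy': 239.28218990728809, 'D': array([0.06203885, 0.        , 0.        , 0.        , 0.        ]), 'origin': array([ 246.36935398,   90.38635571, 1428.15652818]), 'rotation': array([ 0.20163229,  0.00359185, -1.99986409])}
{'time': 0.1, 'joint_positions': array([ 1.07595198e+00,  3.42658219e-01,  1.52487915e+00, -2.64253308e-05,
        1.27545393e+00, -1.45984982e-01]), 'dq': array([ 5.68239271e-04,  7.40798752e-05, -3.04076361e-03,  2.55788534e-05,
        1.24692408e-03,  1.96323011e-03]), 'tau': array([ 6.30048999e-04, -4.32005739e+01, -2.44693226e+01,  7.18317926e-02,
        5.26710448e-02, -5.35054198e-05]), 'tool_pos': array([179.30642533, 493.14285521, 291.6265121 ]), 'tcp_rot': array([-3.14020521e+00, -1.78455737e-04,  2.79274088e+00]), 'contact_force': array([-1.06138882,  0.51105334,  0.07829065]), 'moment': array([-0.06840093,  0.01235707, -0.02033433]), 'finger_force': 0.0, 'grip_width': 91.87884690137771}
```

View pics/top0.png

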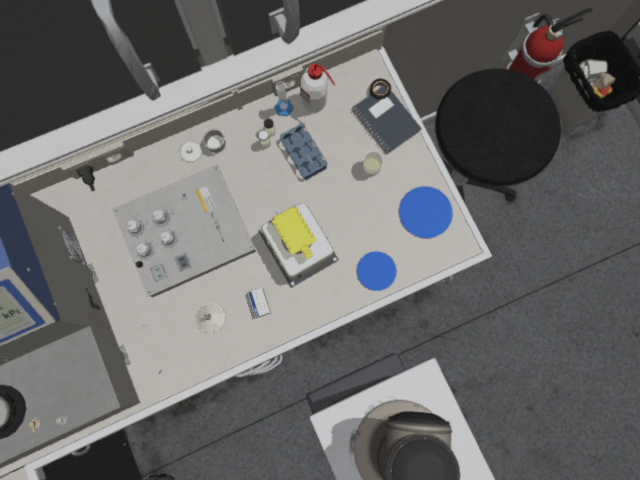

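View pics/side0.png

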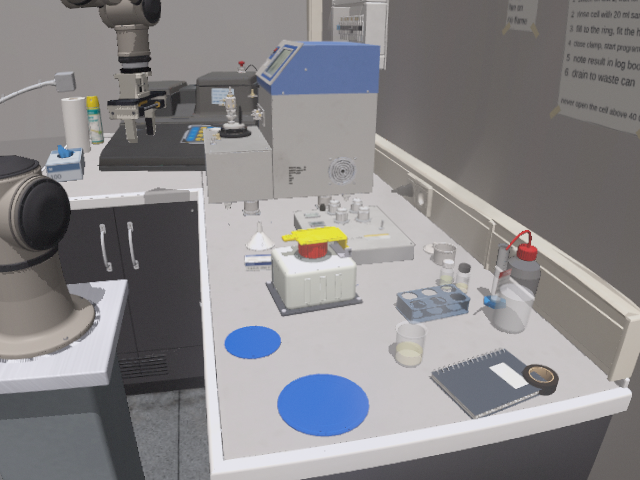

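The top view shows the yellow flap near (297,232) with its tab near (308,253). The two mats are at (377,271) and (426,212), the funnel at (211,318), the fuse box at (258,303) and the beaker at (372,163). The side view agrees.

```bash
cat > h.py <<'E'
import numpy as np, cv2
from scipy.spatial.transform import Rotation as R
from plant import viewer
def K(i): return np.array([[i['fx'],0,i['cx']],[0,i['fy'],i['cy']],[0,0,1.]])
def plane(n,px,z):
    i=viewer.camera_info(n)
    u=cv2.undistortPoints(np.array(px,float).reshape(-1,1,2),K(i),i['D'])[:,0]
    d=np.c_[u[:,0],-u[:,1],-np.ones(len(u))]@R.from_euler('xyz',i['rotation']).as_matrix().T
    o=i['origin']; return o+d*((z-o[2])/d[:,2])[:,None]
def proj(n,P):
    i=viewer.camera_info(n)
    c=(np.atleast_2d(P)-i['origin'])@R.from_euler('xyz',i['rotation']).as_matrix()
    c=c*[1,-1,-1]
    return cv2.projectPoints(c,np.zeros(3),np.zeros(3),K(i),i['D'])[0][:,0]
def masks(img):
    h=cv2.cvtColor(img,cv2.COLOR_RGB2HSV)
    return dict(yellow=cv2.inRange(h,(22,150,100),(35,255,255)),blue=cv2.inRange(h,(105,190,90),(125,255,255)),
      red=cv2.inRange(h,(0,170,80),(6,255,255))|cv2.inRange(h,(174,170,80),(180,255,255)))
def blobs(m,a=60):
    c=cv2.findContours(m,cv2.RETR_EXTERNAL,cv2.CHAIN_APPROX_NONE)[0]
    return sorted([x[:,0] for x in c if cv2.contourArea(x)>a],key=lambda x:-cv2.contourArea(x))
E
python3 - <<'E'
from h import *
np.set_printoptions(precision=1,suppress=True)
for n in("top","side"):
    im=cv2.cvtColor(cv2.imread(f"pics/{n}0.png"),cv2.COLOR_BGR2RGB); m=masks(im)
    for b in blobs(m['blue'],300):
        P=plane(n,b,3)[:,:2].astype(np.float32); print(n,'blue',b.mean(0),cv2.minEnclosingCircle(P),cv2.contourArea(P)**.5*1.128)
    for b in blobs(m['yellow'],100):
        P=plane(n,b,110)[:,:2].astype(np.float32); print(n,'yellow',b.mean(0),cv2.minAreaRect(P))
        q=cv2.approxPolyDP(b,2,True)[:,0]; print(np.c_[q,plane(n,q,122)])
for k,p,z in[('funnel',(211,318),30),('fuse',(258,303),22),('beaker',(372,163),40)]: print(k,plane('top',[p],z))
E
python3 -c "
import cv2
a=cv2.imread('pics/top0.png')[190:300,230:350];b=cv2.imread('pics/side0.png')[215:315,250:370]
cv2.imwrite('pics/c0.png',cv2.hconcat([cv2.resize(a,(400,400)),cv2.resize(b,(400,400))]))"
```

```text
side yellow [317.  236.5] ((528.9924926757812, 47.195247650146484), (93.81224060058594, 122.79439544677734), 76.69326782226562)
[[347.  246.  570.1 -38.5 122. ]
 [346.  237.  579.7   1.7 122. ]
 [334.  227.  570.4  54.7 122. ]
 [300.  230.  502.4  52.6 122. ]
 [282.  237.  463.1  25.4 122. ]
 [284.  240.  464.4  10.7 122. ]
 [295.  239.  485.   11.3 122. ]
 [300.  244.  489.6 -13.  122. ]
 [344.  239.  573.5  -6.7 122. ]]
funnel [[440.8 270.8  30. ]]
fuse [[428.3 159.7  22. ]]
beaker [[ 620.  -223.8   40. ]]
```

View pics/c0.png

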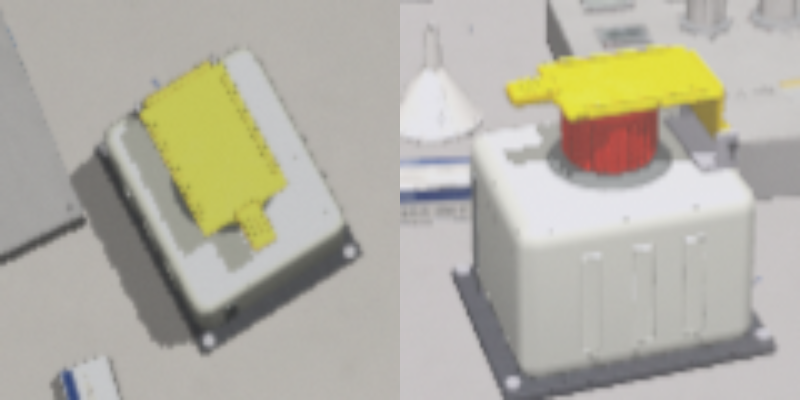

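The crop shows the flap tab pointing to the lower right in the top view and to the left in the side view, with the cap beneath the flap. Some of the masks came back empty, so I'll check the colours.

```bash
python3 - <<'E'
from h import *
for n,ps in(("top",[(377,271),(426,212),(297,232),(308,253)]),("side",[(253,342),(323,403),(320,238),(313,250)])):
    im=cv2.cvtColor(cv2.imread(f"pics/{n}0.png"),cv2.COLOR_BGR2HSV)
    print([im[y,x].tolist() for x,y in ps])
E
sed -i 's/(22,150,100)/(22,150,70)/;s/(105,190,90)/(105,150,70)/' h.py
cat > f.py <<'E'
from h import *
np.set_printoptions(precision=1,suppress=True)
for n in("top","side"):
    im=cv2.cvtColor(cv2.imread(f"pics/{n}0.png"),cv2.COLOR_BGR2RGB); m=masks(im)
    for b in blobs(m['blue'],500):
        P=plane(n,b,3)[:,:2].astype(np.float32); print(n,'blue',b.mean(0),cv2.minEnclosingCircle(P),cv2.contourArea(P)**.5*1.128)
    if n=='top':
      for b in blobs(m['yellow'],100):
        q=cv2.approxPolyDP(b,2,True)[:,0]; print(np.c_[q,plane(n,q,122)])
        print(cv2.minAreaRect(plane(n,b,122)[:,:2].astype(np.float32)))
E
python3 f.py
```

```text
[[110, 173, 187], [110, 174, 188], [31, 140, 200], [29, 144, 183]]
[[109, 172, 209], [109, 168, 210], [30, 173, 228], [1, 151, 182]]
top blue [425.1 211.9] ((464.91021728515625, -295.5958557128906), 62.65256118774414) 122.88950092406321
top blue [376.1 270.5] ((384.8059387207031, -125.1551742553711), 45.55595016479492) 88.45175656984725
side blue [323.  404.6] ((465.9468078613281, -297.416015625), 64.20167541503906) 122.49618350330312
side blue [251.9 341.8] ((385.7198791503906, -126.5487289428711), 47.019744873046875) 90.78123984842163
```

```bash
sed -i 's/(22,150,70)/(22,110,70)/;s/170,80)/120,80)/g' h.py; python3 f.py | grep -v blue
python3 - <<'E'
from h import *
np.set_printoptions(precision=1,suppress=True)
# foot plate bolts & corner guesses in crops: top crop scale 120/400x,110/400y
for x,y in[(348,250),(207,341)]: print('topbolt',plane('top',[(230+x*.3,190+y*.275)],6))
for x,y in[(461,270),(513,381),(762,333)]: print('sidebolt',plane('side',[(250+(x-400)*.3,215+y*.25)],6))
E
```

```text
[[291.  207.  580.7   2.9 122. ]
 [275.  216.  576.7  43.7 122. ]
 [272.  222.  567.   55.2 122. ]
 [292.  254.  482.8  44.4 122. ]
 [301.  250.  482.7  22.8 122. ]
 [308.  257.  462.1  15.3 122. ]
 [311.  255.  463.4   7.4 122. ]
 [308.  245.  486.4   4.2 122. ]
 [314.  238.  495.2 -14.3 122. ]
 [296.  208.  574.   -6.3 122. ]]
((520.2523803710938, 19.19365882873535), (117.1697006225586, 62.56776428222656), 5.635711193084717)
topbolt [[451.2 -46.9   6. ]]
topbolt [[438.4  69.3   6. ]]
sidebolt [[440.   69.3   6. ]]
sidebolt [[453.2 -43.6   6. ]]
sidebolt [[600.1 -28.9   6. ]]
```

```bash
python3 -m creep '0.0206 -0.0342 -0.002 0 0 0.0325 100;0.0206 -0.0342 -0.002 0 0 0.0325 100;0.0206 -0.0342 -0.002 0 0 0.0325 100;0.0206 -0.0342 -0.002 0 0 0.0325 100;0.0206 -0.0342 -0.002 0 0 0.0325 100;0.0206 -0.0342 -0.002 0 0 0.0325 100;0.0206 -0.0342 -0.002 0 0 0.0325 100'
python3 -m creep '0.0206 -0.0342 -0.002 0 0 0.0325 100;0.0206 -0.0342 -0.002 0 0 0.0325 100;0.0206 -0.0342 -0.002 0 0 0.0325 100;0.0206 -0.0342 -0.002 0 0 0.0325 100;0.0206 -0.0342 -0.002 0 0 0.0325 100;0.0206 -0.0342 -0.002 0 0 0.0325 100;0.0206 -0.0342 -0.002 0 0 0.0325 60;0 0 0 0 0 0 60'
```

```text
time: 0.68
tool_pos: [323.9, 252.2, 278.0]
tcp_rot: [3.142, -0.0, 3.022]
contact_force: [1.2, -0.2, -0.7]
grip_width: 92.3
finger_force: 0.0
time: 1.35
tool_pos: [470.7, 9.3, 263.6]
tcp_rot: [-3.139, 0.001, -3.039]
contact_force: [-0.3, 0.9, -0.3]
grip_width: 82.4
finger_force: 0.0
```

```bash
python3 -m creep '-0.001 0.0025 -0.02 0 0 0 55;-0.001 0.0025 -0.02 0 0 0 50;0 0 -0.01 0 0 0 50;0 0 0 0 0 0 50'
python3 - <<'E'
from h import *
import cv2
a=viewer.capture("top")[150:310,200:400];b=viewer.capture("side")[130:290,200:400]
cv2.imwrite('pics/c1.png',cv2.resize(cv2.hconcat([a,b]),(800,320))[:,:,::-1])
print(proj('top',[[471.6,14.5,125],[581,26,97]]),proj('side',[[471.6,14.5,125],[581,26,97]]))
E
```

```text
time: 1.68
tool_pos: [464.2, 20.1, 211.9]
tcp_rot: [3.14, -0.005, -3.036]
contact_force: [-0.6, -0.0, -0.2]
grip_width: 56.2
finger_force: 0.0
[[306.49003972 252.7155768 ]
 [282.13367875 213.79548882]] [[287.51394648 237.39958894]
 [342.80827406 244.10753152]]
```

View pics/c1.png

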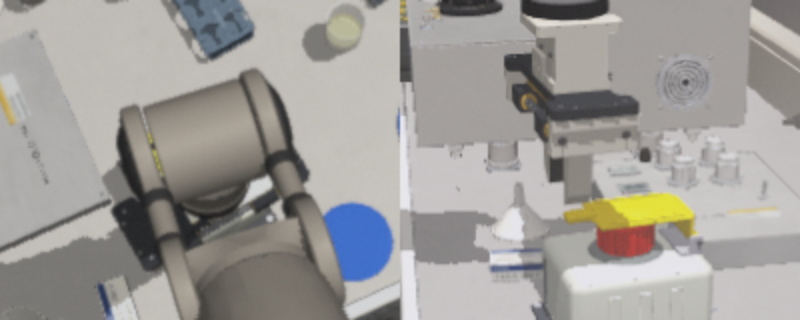

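The side view shows the open fingers straddling above the tab (tab near (288,238) in full-frame pixels). Correcting, lowering and pinching.

```bash
python3 -m creep '0.004 -0.006 0 0 0 0 50;0 0 -0.015 0 0 0 50;0 0 -0.015 0 0 0 50;0 0 0 0 0 0 50'
python3 -m creep '0 0 0 0 0 0 10;0 0 0 0 0 0 10;0 0 0 0 0 0 10;0 0 0 0 0 0 10;0 0 0 0 0 0 10'
```

```text
time: 2.12
tool_pos: [469.4, 13.4, 183.1]
tcp_rot: [3.141, -0.002, -3.036]
contact_force: [0.1, 0.9, 0.7]
grip_width: 45.9
finger_force: 0.0
time: 2.53
tool_pos: [470.0, 14.1, 184.9]
tcp_rot: [3.14, 0.001, -3.036]
contact_force: [0.3, 9.8, 2.4]
grip_width: 17.7
finger_force: 30.1
```

```bash
python3 -m creep '0.0030 0.001 0.011 0 0 0 10;0.0045 0.0004 0.0106 0 0 0 10;0.0055 0.0006 0.01 0 0 0 10;0.0063 0.0006 0.0096 0 0 0 10'
python3 -m creep '0.0075 0.0008 0.0088 0 0 0 10;0.0082 0.0008 0.008 0 0 0 10;0.009 0.001 0.0071 0 0 0 10;0.0096 0.001 0.0063 0 0 0 10;0 0 0 0 0 0 10'
```

```text
time: 2.87
tool_pos: [488.9, 16.5, 225.7]
tcp_rot: [3.141, -0.001, -3.035]
contact_force: [2.6, 1.8, -5.0]
grip_width: 17.3
finger_force: 30.0
time: 3.28
tool_pos: [524.1, 20.1, 256.8]
tcp_rot: [3.141, 0.001, -3.035]
contact_force: [-4.5, 0.7, 5.7]
grip_width: 17.6
finger_force: 30.0
```

```bash
python3 -m creep '0.0101 0.0011 0.0053 0 0 0 10;0.0107 0.0011 0.0043 0 0 0 10;0.011 0.0012 0.003 0 0 0 10;0.0112 0.0012 0.002 0 0 0 10'
python3 -m creep '0.0114 0.0012 0.0008 0 0 0 10;0.0114 0.0012 -0.0002 0 0 0 10;0.0114 0.0012 -0.0015 0 0 0 10;0.0112 0.0012 -0.0025 0 0 0 10;0 0 0 0 0 0 10'
```

```text
time: 3.62
tool_pos: [566.0, 24.5, 271.0]
tcp_rot: [3.142, -0.001, -3.035]
contact_force: [-3.6, -0.3, 4.0]
grip_width: 17.7
finger_force: 30.0
time: 4.03
tool_pos: [613.9, 29.4, 268.2]
tcp_rot: [-3.141, 0.005, -3.035]
contact_force: [2.4, 0.7, 9.0]
grip_width: 17.5
finger_force: 30.0
```

```bash
python3 -m creep '0.0109 0.0011 -0.0035 0 0 0 10;0.0104 0.0011 -0.0045 0 0 0 10;0.01 0.001 -0.0055 0 0 0 10;0.0093 0.001 -0.0065 0 0 0 10;0.0086 0.0009 -0.0075 0 0 0 10;0 0 0 0 0 0 10'
python3 -m creep '0 0 0 0 0 0 45;0 0 0 0 0 0 45;0 0 0 0 0 0 45;0 0 0.01 0 0 0 60;0 0 0.03 0 0 0 70;0 0 0.03 0 0 0 100;-0.02 0 0.02 0 0 0 100;-0.02 0 0 0 0 -0.12 100'
```

```text
time: 4.53
tool_pos: [663.7, 34.4, 240.2]
tcp_rot: [-3.141, 0.008, -3.035]
contact_force: [5.3, 0.5, 6.7]
grip_width: 17.8
finger_force: 30.0
time: 5.2
tool_pos: [622.0, 34.1, 334.8]
tcp_rot: [-3.141, 0.009, 3.128]
contact_force: [0.8, -0.6, 0.3]
grip_width: 66.0
finger_force: 0.0
```

```bash
python3 -m creep '-0.015 -0.024 0 0 0 -0.115 100;-0.015 -0.024 0 0 0 -0.115 100;-0.015 -0.024 0 0 0 -0.115 100;-0.015 -0.024 0 0 0 -0.115 100;-0.015 -0.024 0 0 0 -0.115 100;-0.015 -0.024 0 0 0 -0.115 100;-0.015 -0.024 0 0 0 -0.115 100;0 -0.024 0 0 0 -0.115 100'
python3 - <<'E'
from h import *
np.set_printoptions(precision=1,suppress=True)
I={n:viewer.capture(n) for n in('top','side')}
for n in I:
    for b in blobs(masks(I[n])['red'],60):
        if 220<b[:,0].mean()<360 and 180<b[:,1].mean()<300:
            P=plane(n,b,117)[:,:2].astype(np.float32); print(n,b.min(0),b.max(0),cv2.minEnclosingCircle(P),P.min(0),P.max(0))
cv2.imwrite('pics/c2.png',cv2.resize(cv2.hconcat([I['top'][150:310,200:400],I['side'][130:290,200:400]]),(800,320))[:,:,::-1])
E
```

```text
time: 5.87
tool_pos: [513.6, -158.5, 330.5]
tcp_rot: [-3.141, -0.0, 2.202]
contact_force: [1.0, 0.2, 0.8]
grip_width: 91.6
finger_force: 0.0
top [285 224] [308 248] ((516.3048706054688, 18.498714447021484), 27.519630432128906) [489.5  -7.2] [543.4  45.4]
side [299 235] [326 257] ((513.4832763671875, -12.731691360473633), 50.024696350097656) [483.3 -62.1] [541.9  37.3]
```

View pics/c2.png

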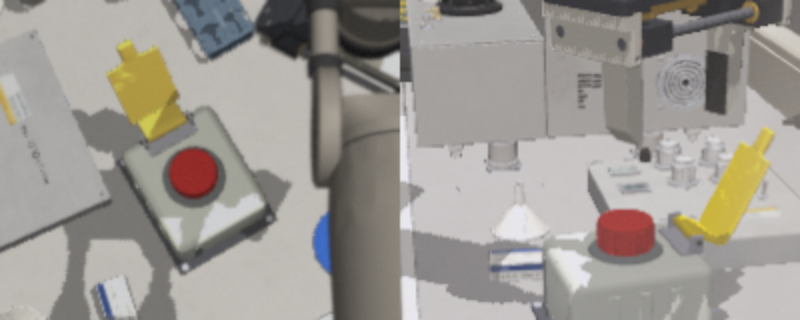

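Flap stands open, leaning back; the red cap is exposed, centred about top pixel (297,236), i.e. (517,19) at its top face.

```bash
python3 -m creep '0.001 0.025 0 0 0 0 100;0.001 0.03 0 0 0 0 100;0.001 0.03 0 0 0 0 100;0.001 0.03 0 0 0 0 100;0.001 0.03 -0.01 0 0 0 100;0.001 0.03 -0.02 0 0 0 100;0 0.006 -0.03 0 0 0 100;0 0 -0.03 0 0 0 100'
python3 -m creep '0 0 0 0 0 0 100;0 0 0 0 0 0 100'
```

```text
time: 6.63
tool_pos: [522.0, 26.4, 239.6]
tcp_rot: [3.139, 0.001, 2.213]
contact_force: [0.1, 0.1, -0.6]
grip_width: 91.7
finger_force: 0.0
time: 6.8
tool_pos: [521.5, 23.9, 239.1]
tcp_rot: [-3.14, -0.002, 2.21]
contact_force: [-1.1, -1.0, 1.7]
grip_width: 92.0
finger_force: 0.0
```

```bash
python3 -m creep '-0.0035 -0.0046 -0.02 0 0 0 100;0 0 -0.025 0 0 0 100;0 0 -0.02 0 0 0 100;0 0 -0.014 0 0 0 100;0 0 0 0 0 0 100;0 0 0 0 0 0 100'
python3 -m creep '0 0 0 0 0 0 65;0 0 0 0 0 0 60;0 0 0 0 0 0 60;0 0 0 0 0 0 58'
```

```text
time: 7.3
tool_pos: [519.5, 18.3, 162.0]
tcp_rot: [3.14, 0.001, 2.208]
contact_force: [0.2, 0.4, -0.1]
grip_width: 92.1
finger_force: 0.0
time: 7.63
tool_pos: [518.9, 18.7, 161.3]
tcp_rot: [3.14, 0.001, 2.208]
contact_force: [0.4, -0.3, -0.7]
grip_width: 69.8
finger_force: 0.0
```

```bash
python3 -m creep '0 0 -0.002 0 0 0 57;0 0 0 0 0 0 54;0 0 0 0 0 0 50;0 0 0 0 0 0 45;0 0 0 0 0 0 45;0 0 0 0 0 0 45;0 0 0 0 0 0 45'
```

```text
time: 8.22
tool_pos: [518.9, 18.9, 158.4]
tcp_rot: [3.141, 0.0, 2.208]
contact_force: [4.2, 3.2, -1.5]
grip_width: 53.4
finger_force: 30.0
```

```bash
python3 -m creep '0.0005 0.0004 0 0 0 0.06 45;0 0 0 0 0 0.06 45;0 0 0 0 0 0.06 45;0 0 0 0 0 0.06 45;0 0 0 0 0 0 45'
python3 -m creep '0 0 0 0 0 0.06 45;0 0 0 0 0 0.06 45;0 0 0 0 0 0.06 45;0 0 0.0005 0 0 0.06 45;0 0 0 0 0 0 45;0 0 0 0 0 0 45'
python3 -c "
from plant import readout;o=readout.get_obs();print(o['moment'],o['contact_force'])"
```

```text
time: 8.63
tool_pos: [518.8, 18.7, 158.4]
tcp_rot: [-3.141, 0.0, 2.45]
contact_force: [1.0, -0.2, 0.9]
grip_width: 53.9
finger_force: 30.0
time: 9.13
tool_pos: [518.7, 18.7, 158.7]
tcp_rot: [-3.141, -0.001, 2.685]
contact_force: [0.0, -1.0, -1.9]
grip_width: 53.7
finger_force: 30.0
[-0.35860559 -0.1189774   0.08381549] [ 0.03840547 -0.98737064 -1.91372524]
```

```bash
for i in 1 2; do python3 -m creep '0 0 0.0006 0 0 0 45;0 0 0 0 0 0 45;0 0 0 0 0 0 45' | grep -E 'time|pos|contact'; done
python3 -m creep '0 0 0 0 0 0.06 45;0 0 0 0 0 0 45;0 0 0 0 0 0 45'| grep -E 'time|pos|rot|contact'
python3 -m creep '0 0 0 0 0 0.06 45;0 0 0 0 0 0 45;0 0 0 0 0 0 45'| grep -E 'time|pos|rot|contact'
```

```text
time: 9.38
tool_pos: [518.7, 18.8, 158.9]
contact_force: [2.5, -4.7, -8.6]
time: 9.63
tool_pos: [518.7, 18.8, 159.0]
contact_force: [4.1, -4.1, -14.1]
time: 9.88
tool_pos: [518.5, 19.0, 159.1]
tcp_rot: [-3.141, -0.002, 2.746]
contact_force: [3.3, -3.5, -16.9]
time: 10.13
tool_pos: [518.4, 19.2, 159.2]
tcp_rot: [-3.141, -0.002, 2.806]
contact_force: [3.2, -3.6, -18.6]
```

```bash
python3 -m creep '0 0 -0.0009 0 0 0.05 45;0 0 0 0 0 0 45;0 0 0 0 0 0 45'| grep -E 'time|pos|rot|contact'
python3 -m creep '0 0 0 0 0 0.05 45;0 0 0 0 0 0 45;0 0 0 0 0 0 45'| grep -E 'time|pos|rot|contact'
```

```text
time: 10.38
tool_pos: [518.5, 19.3, 159.1]
tcp_rot: [-3.141, -0.001, 2.856]
contact_force: [-0.1, -1.8, -12.0]
time: 10.63
tool_pos: [518.5, 19.3, 159.1]
tcp_rot: [-3.142, -0.001, 2.906]
contact_force: [-1.0, -2.2, -10.5]
```

```bash
python3 -m creep '0 0 0 0 0 0.05 45;0 0 0 0 0 0 45;0 0 0 0 0 0 45'| grep -E 'pos|rot|contact'
python3 -m creep '0 0 0 0 0 0.05 45;0 0 0 0 0 0 45;0 0 0 0 0 0 45'| grep -E 'pos|rot|contact'
```

```text
tool_pos: [518.5, 19.3, 159.2]
tcp_rot: [3.141, -0.001, 2.955]
contact_force: [-3.2, -1.2, -7.4]
tool_pos: [518.7, 19.3, 159.4]
tcp_rot: [3.141, -0.001, 3.005]
contact_force: [-4.8, -1.1, -5.1]
```

```bash
python3 -m creep '0 0 0 0 0 0.05 45;0 0 0 0 0 0 45;0 0 0 0 0 0 45'| grep -E 'pos|rot|contact'
```

```text
tool_pos: [519.4, 19.4, 160.0]
tcp_rot: [3.141, 0.002, 3.055]
contact_force: [-4.4, 0.9, 2.8]
```

Force flipped from −5 to +2.8 N and z jumped 0.6 mm, so this may be the release. I'll test it with a small lift.

```bash
python3 -m creep '0 0 0.001 0 0 0.02 45;0 0 0 0 0 0 45;0 0 0 0 0 0 45'| grep -E 'pos|rot|contact'
```

```text
tool_pos: [519.6, 19.4, 160.9]
tcp_rot: [3.141, 0.002, 3.077]
contact_force: [-3.2, 2.3, 4.2]
```

```bash
python3 -m creep '0 0 0.0015 0 0 0 45;0 0 0 0 0 0 45;0 0 0 0 0 0 45'| grep -E 'pos|rot|contact'
```

```text
tool_pos: [519.6, 19.4, 162.1]
tcp_rot: [3.141, 0.002, 3.078]
contact_force: [-0.3, 3.5, 3.1]
```

```bash
python3 -m creep '0 0 0.003 0 0 0 45;0 0 0.003 0 0 0 45;0 0 0 0 0 0 45'| grep -E 'pos|rot|contact|width'
python3 -m creep '0 0 0.008 0 0 0 45;0 0 0.012 0 0 0 45;0 0 0.02 0 0 0 45;0 0 0.03 0 0 0 45;0 0 0.03 0 0 0 45;0 0 0 0 0 0 45'| grep -E 'pos|rot|contact|width'
```

```text
tool_pos: [519.5, 18.6, 168.4]
tcp_rot: [-3.141, 0.002, 3.077]
contact_force: [0.9, 0.8, -0.5]
grip_width: 54.0
tool_pos: [521.2, 18.6, 273.9]
tcp_rot: [-3.141, 0.011, 3.078]
contact_force: [0.6, -0.4, -0.0]
grip_width: 53.7
```

```bash
python3 -m creep '-0.0055 -0.03 0 0 0 0 45;-0.0055 -0.0315 0 0 0 0 45;-0.0055 -0.0315 0 0 0 0 45;-0.0055 -0.0315 0 0 0 0 45;-0.0055 -0.0315 0 0 0 0 45;-0.0055 -0.0315 0 0 0 0 45;-0.0055 -0.0315 0 0 0 0 45;-0.0055 -0.0315 0 0 0 0 45' | grep -E 'pos|width'
python3 -m creep '-0.0055 -0.0315 0 0 0 0 45;-0.0055 -0.0315 -0.02 0 0 0 45;0 0 -0.04 0 0 0 45;0 0 -0.04 0 0 0 45;0 0 -0.03 0 0 0 45;0 0 -0.02 0 0 0 45;0 0 0 0 0 0 45;0 0 0 0 0 0 45'
```

```text
tool_pos: [474.3, -233.1, 267.9]
grip_width: 53.9
time: 13.97
tool_pos: [463.7, -294.4, 117.3]
tcp_rot: [3.14, -0.002, 3.078]
contact_force: [-0.1, -0.5, 0.5]
grip_width: 54.0
finger_force: 30.0
```

```bash
python3 -m creep '0.001 -0.002 -0.015 0 0 0 45;0 0 -0.012 0 0 0 45;0 0 -0.008 0 0 0 45;0 0 -0.004 0 0 0 45;0 0 0 0 0 0 45;0 0 0 0 0 0 45'
python3 - <<'E'
from h import *
I={n:viewer.capture(n) for n in('top','side')}
cv2.imwrite('pics/c3.png',cv2.hconcat([cv2.resize(I['top'][150:270,360:510],(400,320)),cv2.resize(I['side'][320:448,240:400],(400,320))])[:,:,::-1])
E
```

```text
time: 14.47
tool_pos: [465.4, -296.7, 79.6]
tcp_rot: [-3.141, 0.001, 3.078]
contact_force: [-0.5, -0.1, -1.3]
grip_width: 53.9
finger_force: 30.0
```

View pics/c3.png

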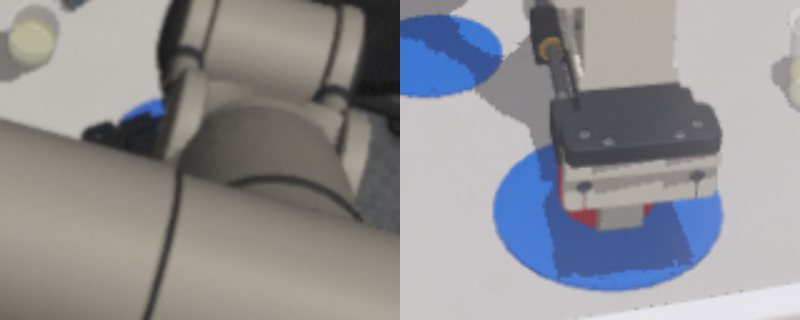

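The side view shows the cap held just above the middle of the large mat (crop ~(610,215)). Lowering gently.

```bash
python3 -m creep '0 0 -0.002 0 0 0 45;0 0 -0.002 0 0 0 45;0 0 0 0 0 0 45;0 0 0 0 0 0 45'|grep -E 'pos|contact'
python3 -m creep '0 0 -0.001 0 0 0 45;0 0 -0.001 0 0 0 45;0 0 0 0 0 0 45;0 0 0 0 0 0 45'|grep -E 'pos|contact'
```

```text
tool_pos: [464.9, -296.4, 74.6]
contact_force: [-0.5, 0.9, -1.2]
tool_pos: [465.0, -296.4, 72.6]
contact_force: [0.4, 1.2, -0.3]
```

```bash
python3 -m creep '0 0 -0.0007 0 0 0 45;0 0 0 0 0 0 45;0 0 0 0 0 0 45'|grep -E 'pos|contact'
python3 -m creep '0 0 -0.0006 0 0 0 45;0 0 0 0 0 0 45;0 0 0 0 0 0 45'|grep -E 'pos|contact'
```

```text
tool_pos: [465.1, -296.4, 72.3]
contact_force: [-1.5, 1.3, 4.4]
tool_pos: [465.1, -296.4, 72.2]
contact_force: [-2.3, 1.3, 8.6]
```

```bash
python3 -m creep '0 0 0.0006 0 0 0 45;0 0 0 0 0 0 60;0 0 0 0 0 0 75;0 0 0 0 0 0 90;0 0 0 0 0 0 100;0 0 0 0 0 0 100;0 0 0 0 0 0 100'
python3 -m creep '0 0 0.005 0 0 0 100;0 0 0.02 0 0 0 100;0 0 0.03 0 0 0 100;0 0 0.04 0 0 0 100;0 0 0.04 0 0 0 100;0 0 0.04 0 0 0 100;0 0 0 0 0 0 100;0 0 0 0 0 0 100'
python3 - <<'E'
from h import *
I={n:viewer.capture(n) for n in('side',)}
b=[b for b in blobs(masks(I['side'])['red'],60) if b[:,1].mean()>330][0]
print(b.min(0),b.max(0),proj('side',[[465.5,-296.5,3],[465,-296.5,31]]))
cv2.imwrite('pics/c4.png',I['side'][:,:,::-1])
E
```

```text
time: 16.32
tool_pos: [465.0, -296.4, 71.8]
tcp_rot: [3.141, -0.0, 3.078]
contact_force: [0.4, -0.0, -0.0]
grip_width: 84.1
finger_force: 0.0
time: 16.98
tool_pos: [465.7, -297.0, 249.9]
tcp_rot: [-3.138, 0.005, 3.078]
contact_force: [-0.0, -0.3, -0.7]
grip_width: 91.8
finger_force: 0.0
[303 377] [341 414] [[322.24924694 401.98961069]
 [322.2253611  386.48342507]]
```

View pics/c4.png

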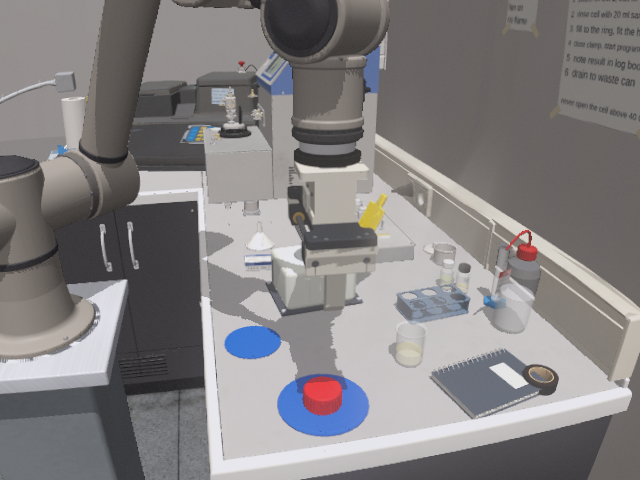

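The cap is upright in the middle of the large mat at (322,396). The flap is still leaning back at (373,215), and the funnel, fuse box and beaker haven't moved.

```bash
python3 -c "
from plant import order;print(order.close_job())"
```

```text
the job is handed in; nothing more can be done
None
```

The canister is open and the job is handed in: the flap stays leaning back past upright, the cap came free after about 0.85 rad of turn and sits right way up in the middle of the 130 mm mat, and the funnel, beaker and fuse box look unmoved.

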